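# Hold a new end cap on a grow-light bar

## Robot

A 6-joint arm with a two-finger parallel gripper is mounted at the origin on the work surface. World frame = base frame: x ahead of the robot, y to its left, z up, the work surface at z = 0. Lengths are in mm, angles in degrees, forces in N, time in s.
With the tool pointing down it reaches from about 325 to 775 mm from the base axis. Payload 9.3 kg.
Tool frame: the origin (TCP) lies midway between the tips of the shut fingers; the grasp point (between the pads) lies 19 mm behind it; z points along the fingers, y is the line along which they close (so a half turn about z gives the same grasp; the last joint's range is limited). The gripper opens to 85 mm and grips with 20 to 120 N. Pads are 22 mm wide; open, the fingers measure 114 mm over their backs; the gripper's body (76 mm by 85 mm) begins 54 mm behind the grasp point. The pads swing forward as they close: fully open they stand 13 mm farther back than shut.
Start: joints at [57.949, 14.817, 1.232, 76.415, 0, 81.257], TCP at [217.621, 505.112, 231.279] pointing down, gripper open.
Joint ranges: [-174.27, 174.27], [-52.1, 104.24], [-59.71, 78.15], [-110.17, 111.67], [-87.03, 83.33], [-180, 180]. Speed limits (degrees/s): [127.2, 127.2, 159.86, 180, 180, 180].

## Interface

Orientations are given as a 3x3 rotation matrix whose columns are the frame's x, y, z axes.
In Python, from cell import robot gives the robot as it stands. The module is installed in compiled form; this text tells all that it offers.
- The arm moves only by the tool play_rows, never from a script. Its arguments are lists of equal length, an entry for each row: "fingers": the opening, from 0 (shut) to 1 (fully open); "offset": the shift along the tool's x, y, z in cm, a list of three; "rotation": the turn, a rotation vector about the tool's x, y, z in degrees, a list of three. In form: {"fingers": [fingers, ...], "offset": [[x, y, z], ...], "rotation": [[ax, ay, az], ...]}. A call has 1 to 20 rows; each row shifts and turns the commanded pose from where the row before left it, along the tool's axes as they then stand; what a row does not reach is not made up. A row lasts 1/12 s, in which the tool goes at most 41.7 mm and 7.16 degrees, less where a joint would pass 70% of its speed; a pose out of reach is approached as far as the arm can. A call with a gripper value outside its range is refused whole. The fingers move at their own pace and stop on an object; "newtons" is the grip in N (left out, the last holds). Time passes only in rows, so rows that do not move let the fingers close. It gives the time, the measured TCP pose, the force, the opening and the grip force at its end, in the units of the state.
- robot.observe(): the state, without advancing time (a new reading comes with each control period).
- robot.grab_frame(name): name is "scene" or "top" or "wrist"; returns the picture (480x640x3 uint8, red, green, blue); there is no depth.
- robot.calibration(name): a dict with "fx", "fy", "cx", "cy" (pixels), "position" and "orientation" of the camera in the world; the wrist camera has in their place "T_tool_cam" (4x4, takes a point from camera to tool coordinates, whose origin is the TCP and whose axes are the flange's). Camera axes: x right, y up, looking along -z (the intrinsics and any distortion apply to the point x, -y, -z); pixel columns grow to the right and rows downward; lengths in mm; the calibration is good to about 2 mm. A picture is of the moment at which its call begins: read the wrist's pose just before it. calibration takes no time and is no camera call.
- robot.finish_job(): hands the job in; it is judged then, once.
The state is a dict: "time": time; "joints": joint angles; "qd": joint speeds; "effort": joint torques, N m; "position": TCP position; "orientation": TCP orientation; "force": force on the tool from outside, world axes, zero at the start; "wrist_torque": the same for the moment, N m; "grip_width": finger opening in mm; "grasp_force": force on a finger pad.
Only numpy, scipy, OpenCV 4.12 (cv2) and the standard library are available. Lean on these libraries where they do the work, as an engineer would, in place of code of your own. Each camera call takes 0.05 s, during which the arm holds its last target. There are 200 camera calls.

## Task

The grow-light bar clamped on the bench needs a new end cap: take away the broken cap that stands loose in front of the bar's open end and drop it in the grey scrap box. Then bring the sound cap of the same size, hold it flat face to the bar, level, square and centred on the open end, ease it on and keep pressing with a steady push of about 10 newtons while a helper drives the screws; do not ram it. Leave everything else where it is, and finish while still gripping and pressing the cap there: do not let go.

Things in the scene. Friction and masses are not known exactly. Their poses are not given: they have to be found in the camera images.
- light_bar: LED grow-light bar, lens up, clamped on a plywood board, all fixed. Aluminium box profile 50 wide (x), 40 high, 560 long, walls 5; underside 22, top 62 above the bench. Origin on the bench straight below the centre of the open end; the bar runs along its +y, the open end looks to -y and overhangs the board by 70. Nearest clamp 147 from the open end, up to 93 high. Sizes in mm
- bar_end (a point): centre of the bar's open end face, 42 above the bench; axes as light_bar: +y into the bar, z up. The back of a seated cap lies here, its axes along the bar's. The bar is rigid: under the push it gives only some tenths of a mm
- new_cap: sound end cap, black plastic, about 50 g, standing on the bench: 56 wide (x), 20 deep (y), 44 high. Its flat back, to +y, goes against the bar; on the -y face are two screw holes and, 34 up, a flat hanging lug sticking out 17. Origin at the centre of the underside, 20 above the bench once seated. Grip it from above across the 56 width, which overhangs the bar by 3 a side
- new_cap_back (a point): centre of the new cap's flat back, 22 above its underside and 10 from its origin along +y
- old_cap: broken end cap, black plastic, standing on the bench 7 to 12 in front of the open end: 56 wide (x), 20 deep (y), 44 high, but the upper corner at +x is broken away (18 wide, 17 down, so that side is 27 high) and the lug is snapped off. Origin at the centre of the underside, back to +y. Grip it low across the 56 width
- scrap_box: grey plastic bin, open at the top, 170 (x) by 210 (y), 80 high, walls 4 thick with a rim 4 wider, fixed to the bench; a few thin bits of scrap lie in it. Origin at the centre of its underside
- bench: the bench top, surface at height 0
- small_cap: a sound cap for a slimmer bar, same make: 40 wide (x), 16 deep (y), 32 high; not wanted, leave it. Origin at the centre of the underside
- screw_tin: round open steel tin of screws, 62 across, 24 high; leave it. Origin at the centre of the underside
- screwdriver: the helper's screwdriver, 180 long, lying on the bench; leave it
- pot_stack: stack of terracotta-coloured plant pots, 96 across, 126 high; leave it. Origin at the centre of the underside
- cell_insert: black four-cell insert of seedlings, 100 by 100, 55 high, sprouts to 80; leave it. Origin at the centre of the underside
- label_bundle: bundle of wooden plant labels, 17 by 132, 11 high; leave it
There are look-alikes about, which are no part of the job. Leave any green look-alike of the old_cap alone. Leave any green look-alike of the new_cap alone.

How it is judged (in metres and radians):
On the way:
1. the broken cap lies in the scrap box, let go (x of old_cap in the frame of scrap_box between -0.081 and 0.081 m and y of old_cap in the frame of scrap_box between -0.101 and 0.101 m and z of old_cap in the frame of scrap_box between -0.005 and 0.075 m and contact force between old_cap and the fingers below 0.1 N), for 0.2 s.
At the end, for the whole second after the job is handed in: For the last second the gripper holds the new cap off the bench, still, back on the open end (within 3 mm; 5 mm sideways and in height; 4.5 degrees square), pressing the bar with 5 to 18 N; the broken cap rests in the scrap box, nothing else shifted over 15 mm (contact force between new_cap and light_bar between 5 and 18 N and x of new_cap_back in the frame of bar_end between -0.005 and 0.005 m and z of new_cap_back in the frame of bar_end between -0.005 and 0.005 m and y of new_cap_back in the frame of bar_end between -0.003 and 0.003 m and angle between the x axis of new_cap and the x axis of light_bar, either way round below 0.08 rad and angle between the z axis of new_cap and the z axis of light_bar, either way round below 0.08 rad and contact force between new_cap and the fingers above 3 N and contact force between new_cap and bench below 0.1 N and linear speed of new_cap below 0.02 m/s and x of old_cap in the frame of scrap_box between -0.081 and 0.081 m and y of old_cap in the frame of scrap_box between -0.101 and 0.101 m and z of old_cap in the frame of scrap_box between -0.005 and 0.075 m and linear speed of old_cap below 0.05 m/s); the arm keeps its last pose, push and grip.
It fails at once if the new cap is rammed against the bar (over 45 N) (contact force between new_cap and light_bar above 45 N).
It fails at once if one of the other things on the bench is shifted by more than 15 mm (distance of any of small_cap, screw_tin, screwdriver, pot_stack, cell_insert, label_bundle from where it was at the start of the episode above 0.015 m).
It also fails if it takes over 66 s, if anything falls off the work surface, if the arm or the gripper's body presses on something with over 40 N, if the wrist force passes 120 N, or if a joint passes its speed limit or range.

## Working session

There is one attempt and no reset: what is moved stays moved. The work goes in short steps, Python scripts to look and compute and a tool call to move; the robot and the scene stay as the last step left them, time stands still between calls to the robot, and variables do not carry over. Pictures are saved under pics/ and viewed, at most 10 in all, crops included, and the job is handed in when it is done.

Besides the shell and the picture viewer there is one more tool, called after "Request:" as name(argument=value, ...) on one line, values as JSON. play_rows: Moves the arm, as the interface text tells. Its arguments: {"type":"object","properties":{"fingers":{"type":"array","items":{"type":"number"}},"offset":{"type":"array","items":{"type":"array","items":{"type":"number"}}},"rotation":{"type":"array","items":{"type":"array","items":{"type":"number"}}},"newtons":{"type":"number"}},"required":["fingers","offset","rotation"]}

```bash
mkdir -p pics; python3 - <<'E'
from cell import robot
import cv2,numpy as np
np.set_printoptions(suppress=True,precision=4)
for n in("scene","top"):
    cv2.imwrite(f"pics/{n}0.png",robot.grab_frame(n)[:,:,::-1]); print(n,robot.calibration(n))
print(robot.calibration("wrist")); print(robot.observe())
E
```

```text
scene {'fx': 557.6342418547049, 'fy': 557.6342418547049, 'cx': 317.3661482830443, 'cy': 232.80659937849424, 'position': array([1082.1588, -344.1408,  896.2072]), 'orientation': array([[ 0.4678, -0.7031,  0.5355],
       [ 0.8838,  0.3711, -0.2849],
       [ 0.0016,  0.6066,  0.795 ]])}
top {'fx': 601.3063516660385, 'fy': 601.3063516660385, 'cx': 316.1359615051583, 'cy': 234.71478434911455, 'position': array([ 314.2061,  -61.6121, 1320.9678]), 'orientation': array([[ 0.0014,  0.987 , -0.1606],
       [-0.9999, -0.0004, -0.011 ],
       [-0.0109,  0.1606,  0.987 ]])}
{'fx': 403.4826975395283, 'fy': 403.4826975395283, 'cx': 318.87794188553744, 'cy': 240.88696135127603, 'T_tool_cam': array([[   0.0001,    0.9495,    0.3139,   80.9843],
       [   1.    ,   -0.0002,    0.0003,    1.4805],
       [   0.0004,    0.3139,   -0.9495, -142.3311],
       [   0.    ,    0.    ,    0.    ,    1.    ]])}
{'time': 0.1, 'joints': array([57.9489, 14.8513,  1.193 , 76.4152, -0.0014, 81.2551]), 'qd': array([-0.02  , -0.0389,  0.0945, -0.0393,  0.0517,  0.0303]), 'effort': array([  0.0072, -55.6688,  34.5072,   0.0115,  -0.0001,  -0.    ]), 'position': array([217.4937, 504.8953, 230.6831]), 'orientation': array([[-0.9184,  0.3956, -0.0007],
       [ 0.3956,  0.9184, -0.0011],
       [ 0.0002, -0.0013, -1.    ]]), 'force': array([ 0.8122,  0.3414, -0.5205]), 'wrist_torque': array([-0.0235, -0.0562, -0.0293]), 'grasp_force': 0.0, 'grip_width': 85.66128020563283}
```

View pics/top0.png

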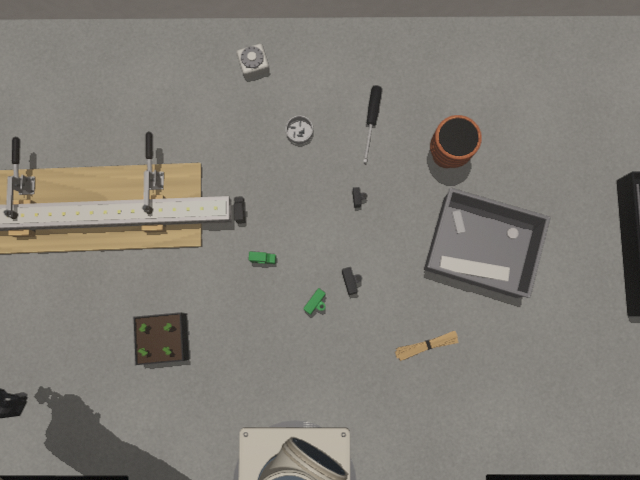

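View pics/scene0.png

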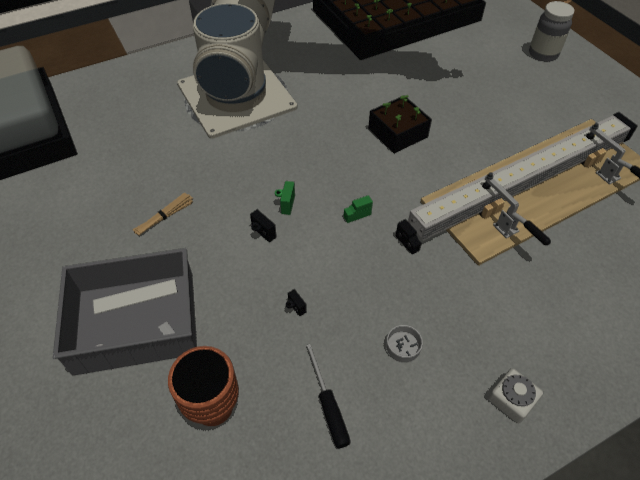

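The top view shows the bar's open end at about (230,209), the old cap at (239,210), the new cap at (349,281), the small cap at (357,198), the box at (487,245) and green look-alikes at (262,258) and (315,302). The scene view has the new cap at (263,225) and the old cap at (408,236). I'll zoom in on the caps next.

```bash
cat > h.py <<'E'
import numpy as np,cv2
from cell import robot
np.set_printoptions(suppress=True,precision=2)
def ray(cal,uv):
    d=np.array([(uv[0]-cal["cx"])/cal["fx"],-(uv[1]-cal["cy"])/cal["fy"],-1.])
    return cal["position"],cal["orientation"]@d
def onz(cal,uv,z):
    p,d=ray(cal,uv); return p+d*(z-p[2])/d[2]
def proj(cal,P):
    c=cal["orientation"].T@(np.array(P,float)-cal["position"])
    return np.array([cal["cx"]-cal["fx"]*c[0]/c[2],cal["cy"]+cal["fy"]*c[1]/c[2]])
def wcal(st):
    c=robot.calibration("wrist"); T=c["T_tool_cam"]; R=st["orientation"]
    c["position"]=st["position"]+R@T[:3,3]; c["orientation"]=R@T[:3,:3]; return c
E
python3 - <<'E'
import cv2,numpy as np
t=cv2.imread("pics/top0.png");s=cv2.imread("pics/scene0.png")
def c(i,u,v,w=25,h=19): return cv2.resize(i[v-h:v+h,u-w:u+w],(400,300),interpolation=cv2.INTER_CUBIC)
m=np.vstack([np.hstack([c(t,350,281),c(t,238,209)]),np.hstack([c(s,263,225),c(s,410,232)])])
cv2.imwrite("pics/crop0.png",np.clip(m*1.8,0,255).astype(np.uint8))
E
```

```text
(no output)
```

View pics/crop0.png

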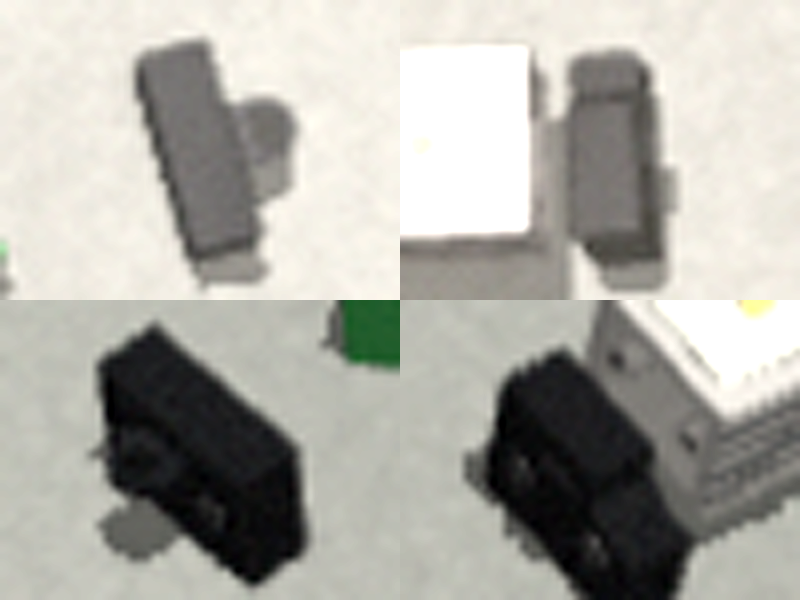

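The crops (8x) confirm that the new cap's lug points to image right in the top view, which is -y, so its back faces the bar. The old cap's broken corner is at +x. Next: rough positions from the top view.

```bash
python3 - <<'E'
from h import *
c=robot.calibration("top")
f=lambda o,l,z:np.array([onz(c,(o[0]+x/8-.5,o[1]+y/8-.5),z)[:2] for x,y in l])
n=f((325,262),[(137,62),(208,40),(258,238),(195,250)],44);print("new",n,n.mean(0))
print("sizes",np.linalg.norm(n-np.roll(n,-1,0),axis=1), "lug dir", np.degrees(np.arctan2(*(n[1]-n[2])[::-1])),np.degrees(np.arctan2(*(n[0]-n[3])[::-1])))
o=f((213,190),[(170,98),(238,98),(242,235),(185,238)],44);print("old",o)
print("oldbr",f((213,190),[(170,55),(240,55)],27))
b=f((213,190),[(128,45),(126,238)],62);print("barend",b,b.mean(0))
im=cv2.imread("pics/top0.png");h=cv2.cvtColor(im,cv2.COLOR_BGR2HSV)
# bar axis: bright white mask
g=(im.min(2)>120).astype(np.uint8);g[:190]=0;g[230:]=0;g[:,235:]=0
g=cv2.morphologyEx(g,cv2.MORPH_CLOSE,np.ones((5,5)))
l=[];
for col in range(165,225,4):
    r=np.nonzero(g[:,col])[0]
    if len(r): l.append([onz(c,(col,r[0]-.5),62)[:2],onz(c,(col,r[-1]+.5),62)[:2]])
l=np.array(l);print("barw",np.linalg.norm(l[:,0]-l[:,1],axis=1))
m=l.mean(1);k=np.polyfit(m[:,1],m[:,0],1);print("axis x=k y+b",k)
# box floor/rim corners
print("box rim",np.array([onz(c,p,80)[:2] for p in[(452,190),(549,216),(529,297),(426,264)]]))
print("box rim mean",np.mean([onz(c,p,80)[:2] for p in[(452,190),(549,216),(529,297),(426,264)]],0))
print("pot",onz(c,(459,137),126),"label",onz(c,(428,345),5),"small",onz(c,(357,198),20),"tin",onz(c,(299,130),12),"green",onz(c,(262,258),30),onz(c,(315,302),30))
E
```

```text
new [[ 447.36 -101.77]
 [ 453.25 -120.71]
 [ 400.6  -133.53]
 [ 397.42 -116.84]] [ 424.66 -118.21]
sizes [19.84 54.19 16.99 52.16] lug dir 13.683257801642668 16.79491327316892
old [[594.63 131.9 ]
 [594.61 113.39]
 [556.73 111.51]
 [555.91 126.93]]
oldbr [[610.49 134.76]
 [610.46 115.43]]
barend [[605.23 140.81]
 [552.51 140.04]] [578.87 140.42]
barw [52.49 52.48 50.3  50.3  50.29 52.49 52.48 52.47 52.47 50.29 65.72 65.71
 65.7  65.69 65.69]
axis x=k y+b [ -0.11 602.16]
box rim [[ 611.61 -334.48]
 [ 555.56 -535.03]
 [ 386.63 -484.  ]
 [ 454.56 -275.32]]
box rim mean [ 502.09 -407.21]
pot [ 712.67 -342.68  126.  ] label [ 288.08 -287.64    5.  ] small [ 608.1  -137.38   20.  ] tin [768.05  -7.75  12.  ] green [473.21  69.89  30.  ] [378.57 -44.96  30.  ]
```

Request:
play_rows(fingers=[1, 1, 1, 1, 1, 1, 1, 1, 1, 1, 1, 1, 1, 1, 1, 1, 1, 1], offset=[[-2.7, -1.15, 0.2], [-2.7, -1.15, 0.2], [-2.7, -1.15, 0.2], [-2.7, -1.15, 0.2], [-2.7, -1.15, 0.2], [-2.7, -1.15, 0.2], [-2.7, -1.15, 0.2], [-2.7, -1.15, 0.2], [-2.7, -1.15, 0.2], [-2.7, -1.15, 0.2], [-2.7, -1.15, 0.2], [-2.7, -1.15, 0.2], [-2.7, -1.15, 0.2], [-2.7, -1.15, 0.2], [-2.7, -1.15, 0.2], [-2.7, -1.15, 0.2], [-2.7, -1.15, 0.2], [-2.7, -1.15, 0.2]], rotation=[[0, 0, 0], [0, 0, 0], [0, 0, 0], [0, 0, 0], [0, 0, 0], [0, 0, 0], [0, 0, 0], [0, 0, 0], [0, 0, 0], [0, 0, 0], [0, 0, 0], [0, 0, 0], [0, 0, 0], [0, 0, 0], [0, 0, 0], [0, 0, 0], [0, 0, 0], [0, 0, 0]])

```text
time: 1.6
position: [582.8, 121.5, 194.8]
orientation: [[-0.918, 0.396, -0.001], [0.396, 0.918, -0.0], [0.001, -0.0, -1.0]]
force: [-0.6, -0.4, 0.8]
grip_width: 85.3
grasp_force: 0.0
```

Request:
play_rows(fingers=[1, 1, 1, 1, 1, 1, 1, 1, 1, 1, 1, 1], offset=[[0, 0, 0], [0, 0, 0], [0, 0, 0], [0, 0, 0], [0, 0, 0], [0, 0, 0], [0, 0, 0], [0, 0, 0], [0, 0, 0], [0, 0, 0], [0, 0, 0], [0, 0, 0]], rotation=[[0, 0, 6], [0, 0, 6], [0, 0, 6], [0, 0, 6], [0, 0, 6], [0, 0, 6], [0, 0, 6], [0, 0, 6], [0, 0, 6], [0, 0, 6], [0, 0, 6], [0, 0, 0]])

```text
time: 2.6
position: [581.9, 122.7, 194.9]
orientation: [[-0.007, 1.0, -0.001], [1.0, 0.007, -0.0], [-0.0, -0.001, -1.0]]
force: [-0.3, -0.1, -0.8]
grip_width: 85.2
grasp_force: 0.0
```

```bash
python3 - <<'E'
from h import *
st=robot.observe();im=robot.grab_frame("wrist");cv2.imwrite("pics/w1.png",np.clip(im[:,:,::-1]*1.6,0,255).astype(np.uint8))
np.save("w1.npy",np.hstack([st["orientation"],st["position"][:,None]]));print(st["time"],st["position"],st["orientation"])
E
```

```text
2.6 [581.89 122.71 194.89] [[-0.01  1.   -0.  ]
 [ 1.    0.01 -0.  ]
 [-0.   -0.   -1.  ]]
```

View pics/w1.png

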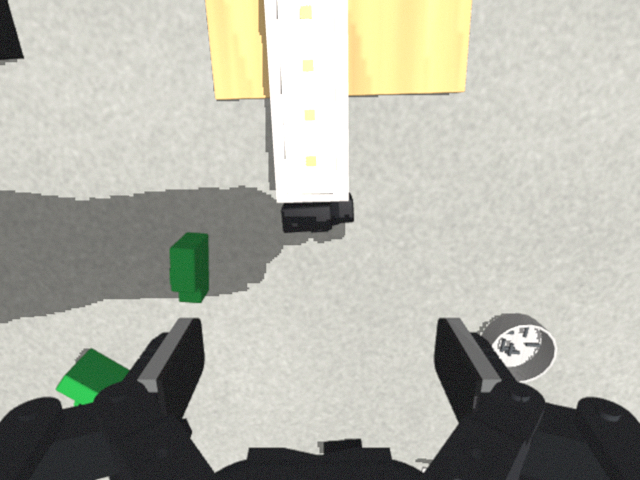

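The wrist view shows the bar end's top edge from (276,201) to (348,199), with the old cap just below it, u 282–354 and v 195–233. Next I'll fit these edges.

```bash
python3 - <<'E'
from h import *
T=np.load("w1.npy");c=wcal(dict(orientation=T[:,:3],position=T[:,3]))
im=cv2.imread("pics/w1.png")
g=cv2.cvtColor(im,cv2.COLOR_BGR2GRAY)
for v in (110,150,180): print(v,g[v,262:290],g[v,340:356])
for u in (285,310,335): print(u,g[190:240,u])
s=cv2.resize(im[175:245,260:370],(770,490),interpolation=cv2.INTER_CUBIC);cv2.imwrite("pics/c1.png",np.clip(s*2.,0,255).astype(np.uint8))
E
```

```text
110 [213 212 208 163 124 123 123 124 158 252 255 255 255 255 255 255 255 255
 255 255 255 255 255 255 255 255 255 255] [255 255 255 255 255 255 255 255 241 207 208 209 208 210 207 200]
150 [213 215 206 162 116 114 115 117 118 119 129 212 255 255 255 255 255 255
 255 255 255 255 227 252 255 255 255 255] [255 255 255 255 255 255 255 255 247 208 213 215 213 209 207 207]
180 [206 207 208 208 209 207 160 118 114 120 119 116 126 225 255 255 255 255
 255 255 255 255 255 255 255 255 255 255] [255 255 255 255 255 255 255 255 254 216 209 213 215 211 208 207]
285 [255 255 255 255 255 255 255 255 255 255 255 255 199  65  15  30  25  27
  38  54  62  66  65  65  64  64  49  39  30  25  31  30  33  29  36  29
  26  33  35  40  29  28  50 103 122 120 123 120 119 119]
310 [255 255 255 254 255 255 255 255 255 255 255 229 122  42  27  27  37  58
  69  72  71  73  72  77  72  69  52  36  36  26  32  40  34  33  28  36
  40  39  30  33  34  71 103 112 120 121 120 127 191 218]
335 [255 255 255 255 255 255 255 255 255 255 255 162  66  44  51  47  45  47
  40  45  43  49  43  49  44  45  47  44  27  17  27  31  33  34  44 100
 117 120 120 120 123 123 123 124 123 120 117 118 124 185]
```

View pics/c1.png

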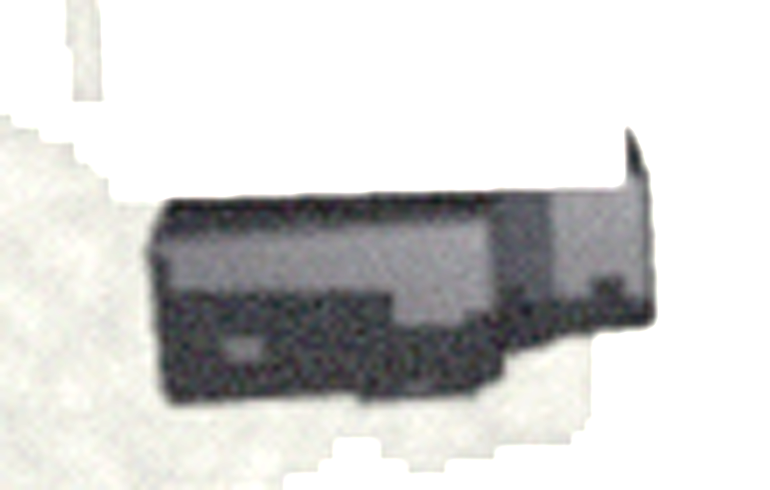

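```bash
python3 - <<'E'
from h import *
T=np.load("w1.npy");c=wcal(dict(orientation=T[:,:3],position=T[:,3]))
g=cv2.cvtColor(cv2.imread("pics/w1.png"),cv2.COLOR_BGR2GRAY)
L=[];Rr=[]
for v in range(60,196,5):
    r=g[v,255:300]; k=255+np.nonzero(r>235)[0]; L.append(onz(c,(k[0]-.5,v),62)[:2])
    r=g[v,330:365]; k=330+np.nonzero(r>230)[0]; Rr.append(onz(c,(k[-1]+.5,v),62)[:2])
L=np.array(L);Rr=np.array(Rr)
for A in(L,Rr): print("edge",np.polyfit(A[:,1],A[:,0],1),A[0],A[-1])
E=np.array([onz(c,(u,190+np.nonzero(g[190:215,u]>150)[0][-1]+.5),62)[:2] for u in range(280,346,5)])
print("end",np.polyfit(E[:,0],E[:,1],1),E.mean(0))
for n,p,z in[("BL",(282.4,208),44),("FL",(283.5,232),44),("FR",(330.2,229.5),44),("BR",(329.5,206.2),44),("lowFR",(352.8,220.5),27)]: print(n,onz(c,p,z))
E
```

```text
edge [ -0.16 577.71] [540.92 232.64] [551.8  146.95]
edge [  0.1  585.07] [609.74 233.14] [601.67 147.35]
end [  0.04 119.89] [577.44 142.41]
BL [554.71 133.34  44.  ]
FL [555.15 114.62  44.  ]
FR [590.62 116.9   44.  ]
BR [589.81 135.    44.  ]
lowFR [609.   119.42  27.  ]
```

```bash
python3 - <<'E'
from h import *
T=np.load("w1.npy");c=wcal(dict(orientation=T[:,:3],position=T[:,3]))
g=cv2.cvtColor(cv2.imread("pics/w1.png"),cv2.COLOR_BGR2GRAY)
L=[];Rr=[]
for v in range(110,196,4):
    k=255+np.nonzero(g[v,255:300]>190)[0]; k=k[k>268]; L.append(onz(c,(k[0]-.5,v),62)[:2])
    k=330+np.nonzero(g[v,330:365]>230)[0]; Rr.append(onz(c,(k[-1]+.5,v),62)[:2])
L=np.array(L);Rr=np.array(Rr)
for A in(L,Rr): print("edge",np.polyfit(A[:,1],A[:,0],1),A[0],A[-1])
t=robot.calibration("top");im=cv2.imread("pics/top0.png")
l=[]
for col in range(30,225,6):
    r=185+np.nonzero(im[185:235,col].min(1)>105)[0]; s=im[r,col]
    l.append(np.r_[onz(t,(col,r[0]-.5),62)[:2],onz(t,(col,r[-1]+.5),62)[:2]])
l=np.array(l);ok=abs(l[:,0]-l[:,2]-51)<4;print(ok.sum());l=l[ok];m=(l[:,:2]+l[:,2:])/2
k=np.polyfit(m[:,1],m[:,0],1);print("top axis",k,np.polyval(k,142),"resid",np.std(m[:,0]-np.polyval(k,m[:,1])))
E
```

```text
edge [  0.   550.48] [550.03 202.95] [548.36 147.62]
edge [ -0.03 606.28] [600.65 203.33] [601.65 148.05]
1
top axis [  0.5  281.63] 352.26753712168835 resid 0.0<stdin>:16: RankWarning: Polyfit may be poorly conditioned
```

Request:
play_rows(fingers=[1, 1, 1, 1, 1, 1, 1, 1, 1, 1, 1], offset=[[0.18, 0.1, 2], [0, 0, 2.5], [0, 0, 2.5], [0, 0, 2.5], [0, 0, 2.5], [0, 0, 2.2], [0, 0, 1.8], [0, 0, 1.3], [0, 0, 1], [0, 0, 1], [0, 0, 0]], rotation=[[0, 0, -2.1], [0, 0, 0], [0, 0, 0], [0, 0, 0], [0, 0, 0], [0, 0, 0], [0, 0, 0], [0, 0, 0], [0, 0, 0], [0, 0, 0], [0, 0, 0]])

```text
time: 3.57
position: [582.2, 124.4, 0.5]
orientation: [[-0.05, 0.999, -0.002], [0.999, 0.05, -0.0], [-0.0, -0.002, -1.0]]
force: [-0.6, -0.1, 0.2]
grip_width: 85.4
grasp_force: 0.0
```

Request:
play_rows(fingers=[0.5, 0.4, 0.4, 0.4, 0.4, 0.4, 0.4, 0.4, 0.4, 0.4], offset=[[0, 0, 0], [0, 0, 0], [0, 0, 0], [0, 0, 0], [0, 0, 0], [0, 0, 0], [0, 0, 0], [0, 0, 0], [0, 0, 0], [0, 0, 0]], rotation=[[0, 0, 0], [0, 0, 0], [0, 0, 0], [0, 0, 0], [0, 0, 0], [0, 0, 0], [0, 0, 0], [0, 0, 0], [0, 0, 0], [0, 0, 0]], newtons=30)

```text
time: 4.4
position: [583.6, 124.6, 3.3]
orientation: [[-0.049, 0.999, 0.002], [0.999, 0.049, 0.0], [0.0, 0.002, -1.0]]
force: [-0.1, 0.7, 6.3]
grip_width: 55.5
grasp_force: 33.0
```

Request:
play_rows(fingers=[0.4, 0.4, 0.4, 0.4, 0.4, 0.4, 0.4, 0.4], offset=[[0, 0, -0.5], [0, 0, -1], [0, 0, -2], [0, 0, -2.5], [0, 0, -2.5], [0, 0, -2.5], [0, 0, -2.5], [0, 0, -1.5]], rotation=[[0, 0, 0], [0, 0, 0], [0, 0, 0], [0, 0, 0], [0, 0, 0], [0, 0, 0], [0, 0, 0], [0, 0, 0]])

```text
time: 5.07
position: [583.6, 124.5, 156.0]
orientation: [[-0.049, 0.999, 0.003], [0.999, 0.049, 0.0], [0.0, 0.003, -1.0]]
force: [-0.3, 0.3, -0.1]
grip_width: 55.4
grasp_force: 31.9
```

Request:
play_rows(fingers=[0.4, 0.4, 0.4, 0.4, 0.4, 0.4, 0.4, 0.4, 0.4, 0.4, 0.4, 0.4, 0.4, 0.4, 0.4, 0.4, 0.4, 0.4, 0.4, 0.4], offset=[[-2.93, -0.6, 0], [-2.93, -0.6, 0], [-2.93, -0.6, 0], [-2.93, -0.6, 0], [-2.93, -0.6, 0], [-2.93, -0.6, 0], [-2.93, -0.6, 0], [-2.93, -0.6, 0], [-2.93, -0.6, 0], [-2.93, -0.6, 0], [-2.93, -0.6, 0], [-2.93, -0.6, 0], [-2.93, -0.6, 0], [-2.93, -0.6, 0], [-2.93, -0.6, 0], [-2.93, -0.6, 0], [-2.93, -0.6, 0], [-2.93, -0.6, 0], [0, 0, 0], [0, 0, 0]], rotation=[[0, 0, 0], [0, 0, 0], [0, 0, 0], [0, 0, 0], [0, 0, 0], [0, 0, 0], [0, 0, 0], [0, 0, 0], [0, 0, 0], [0, 0, 0], [0, 0, 0], [0, 0, 0], [0, 0, 0], [0, 0, 0], [0, 0, 0], [0, 0, 0], [0, 0, 0], [0, 0, 0], [0, 0, 0], [0, 0, 0]])

```text
time: 6.73
position: [500.2, -408.9, 152.4]
orientation: [[-0.046, 0.999, -0.0], [0.999, 0.046, 0.0], [0.0, -0.0, -1.0]]
force: [0.7, 0.7, -1.4]
grip_width: 55.4
grasp_force: 31.9
```

Request:
play_rows(fingers=[0.4, 0.4, 0.4, 0.4, 0.4], offset=[[0, 0, 0], [0, 0, 0], [0, 0, 0], [0, 0, 0], [0, 0, 0]], rotation=[[0, 0, 5], [0, 0, 5], [0, 0, 5], [0, 0, 4], [0, 0, 0]])

```text
time: 7.15
position: [501.1, -406.2, 152.9]
orientation: [[0.281, 0.96, 0.0], [0.96, -0.281, 0.0], [0.0, 0.0, -1.0]]
force: [-0.3, 0.8, 0.2]
grip_width: 55.6
grasp_force: 31.9
```

```bash
python3 - <<'E'
from h import *
st=robot.observe();a=robot.grab_frame("wrist");b=robot.grab_frame("top")
cv2.imwrite("pics/w2.png",np.clip(np.hstack([a[::2,::2],b[100:340,320:640]])[:,:,::-1]*1.4,0,255).astype(np.uint8));print(st["position"],st["grip_width"])
E
```

```text
[ 501.13 -406.17  152.94] 55.62965718014404
```

View pics/w2.png

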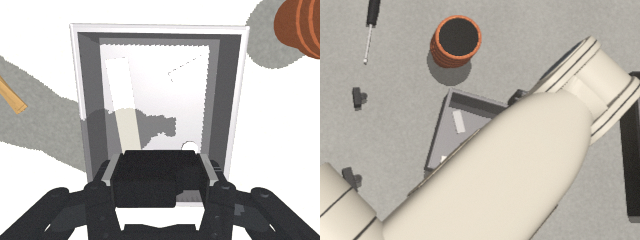

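The cap is held and lined up over the middle of the box, whose rim spans about (75–245, 25–205) in the left half. I'll lower it and release.

Request:
play_rows(fingers=[0.4, 0.4, 0.4, 0.4, 0.4, 0.4, 1, 1, 1, 1, 1, 1], offset=[[0, 0, 2], [0, 0, 2.5], [0, 0, 2.5], [0, 0, 2.5], [0, 0, 1.5], [0, 0, 1], [0, 0, 0], [0, 0, 0], [0, 0, 0], [0, 0, 0], [0, 0, 0], [0, 0, 0]], rotation=[[0, 0, 0], [0, 0, 0], [0, 0, 0], [0, 0, 0], [0, 0, 0], [0, 0, 0], [0, 0, 0], [0, 0, 0], [0, 0, 0], [0, 0, 0], [0, 0, 0], [0, 0, 0]])

```text
time: 8.25
position: [501.1, -407.8, 33.1]
orientation: [[0.279, 0.96, 0.001], [0.96, -0.279, -0.001], [-0.001, 0.001, -1.0]]
force: [0.7, 0.8, -0.5]
grip_width: 85.8
grasp_force: 0.0
```

Request:
play_rows(fingers=[1, 1, 1, 1, 1, 1, 1], offset=[[0, 0, -1], [0, 0, -2.5], [0, 0, -3], [0, 0, -3], [0, 0, -3], [0, 0, -3], [0, 0, 0]], rotation=[[0, 0, 0], [0, 0, 0], [0, 0, 0], [0, 0, 0], [0, 0, 0], [0, 0, 0], [0, 0, 0]])

```text
time: 8.83
position: [502.2, -408.9, 194.9]
orientation: [[0.279, 0.96, 0.007], [0.96, -0.279, -0.007], [-0.005, 0.009, -1.0]]
force: [-0.4, 0.4, 0.9]
grip_width: 85.3
grasp_force: 0.0
```

Request:
play_rows(fingers=[1, 1, 1, 1, 1, 1, 1, 1, 1, 1, 1, 1, 1, 1, 1, 1, 1, 1, 1], offset=[[2.15, -1.3, 0], [2.15, -1.3, 0], [2.15, -1.3, 0], [2.15, -1.3, 0], [2.15, -1.3, 0], [2.15, -1.3, 0], [2.15, -1.3, 0], [2.15, -1.3, 0], [2.15, -1.3, 0], [2.15, -1.3, 0], [2.15, -1.3, 0], [2.15, -1.3, 0], [0, 0, 0], [0, 0, 0], [0, 0, 0], [0, 0, 0], [0, 0, 0], [0, 0, 0], [0, 0, 0]], rotation=[[0, 0, 0], [0, 0, 0], [0, 0, 0], [0, 0, 0], [0, 0, 0], [0, 0, 0], [0, 0, 0], [0, 0, 0], [0, 0, 0], [0, 0, 0], [0, 0, 0], [0, 0, 0], [0, 0, -5.2], [0, 0, -5.2], [0, 0, -5.2], [0, 0, -5.2], [0, 0, -5.2], [0, 0, -5], [0, 0, 0]])

```text
time: 10.42
position: [423.1, -116.2, 188.0]
orientation: [[-0.259, 0.966, 0.001], [0.966, 0.259, -0.0], [-0.001, 0.001, -1.0]]
force: [-0.7, 0.2, 0.0]
grip_width: 85.5
grasp_force: 0.0
```

```bash
python3 - <<'E'
from h import *
st=robot.observe();a=robot.grab_frame("wrist");b=robot.grab_frame("top")
cv2.imwrite("pics/w3raw.png",a[:,:,::-1]);np.save("w3.npy",np.hstack([st["orientation"],st["position"][:,None]]))
z=cv2.resize(a[150:270,240:400],(640,480),interpolation=cv2.INTER_CUBIC)
m=np.vstack([np.hstack([cv2.resize(a,(400,300)),cv2.resize(b[170:320,400:600],(400,300))]),])
m=np.vstack([m,np.hstack([cv2.resize(z,(400,300)),np.zeros((300,400,3),np.uint8)])])
cv2.imwrite("pics/w3.png",np.clip(m[:,:,::-1]*1.8,0,255).astype(np.uint8));print(st["position"],st["orientation"])
E
```

```text
[ 423.07 -116.2   188.  ] [[-0.26  0.97  0.  ]
 [ 0.97  0.26 -0.  ]
 [-0.    0.   -1.  ]]
```

View pics/w3.png

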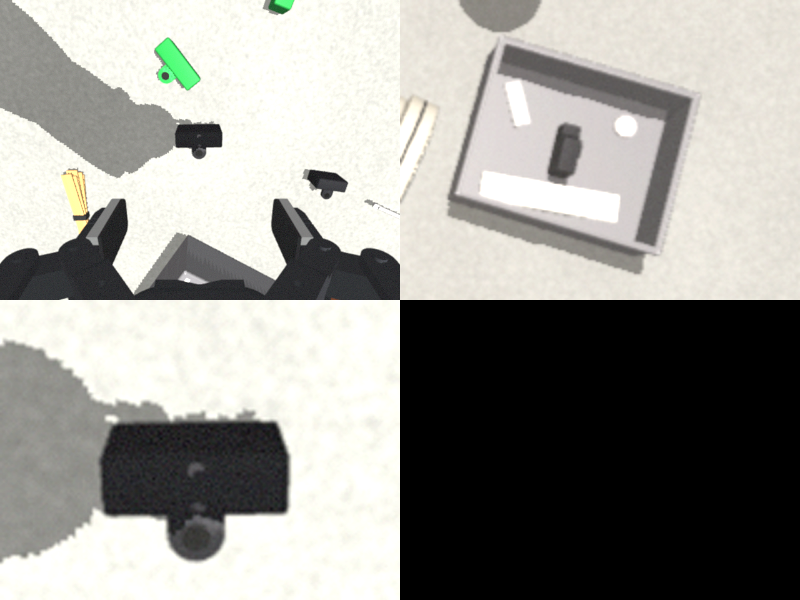

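The old cap stands in the middle of the box. The new cap is square to the tool, with its top face at u 280–356 and v 213–235.

```bash
python3 - <<'E'
from h import *
T=np.load("w3.npy");c=wcal(dict(orientation=T[:,:3],position=T[:,3]))
P=np.array([onz(c,p,44) for p in[(281.1,235.3),(355,235.3),(356,212.3),(280,212.3)]]);print(P,np.linalg.norm(P-np.roll(P,-1,0),axis=1))
m=P.mean(0);d=m-T[:,3];print(m,T[:,:3].T@d)
e=P[1]-P[0];f=P[2]-P[3];print([np.degrees(np.arctan2(v[1],v[0])) for v in(e,f)])
E
```

```text
[[ 398.76 -131.52   44.  ]
 [ 451.88 -117.25   44.  ]
 [ 447.53 -100.17   44.  ]
 [ 393.92 -114.57   44.  ]] [55.   17.62 55.52 17.63]
[ 423.02 -115.88   44.  ] [  0.41  -0.07 144.  ]
[np.float64(15.040273925970807), np.float64(15.038021869161675)]
```

Request:
play_rows(fingers=[1, 1, 1, 1, 1, 1, 1, 1, 1, 1, 1], offset=[[-0.1, 0, 2], [0, 0, 2.5], [0, 0, 2.5], [0, 0, 2.5], [0, 0, 2.5], [0, 0, 2.0], [0, 0, 1.5], [0, 0, 1], [0, 0, 0.8], [0, 0, 0.7], [0, 0, 0]], rotation=[[0, 0, 0], [0, 0, 0], [0, 0, 0], [0, 0, 0], [0, 0, 0], [0, 0, 0], [0, 0, 0], [0, 0, 0], [0, 0, 0], [0, 0, 0], [0, 0, 0]])

```text
time: 11.43
position: [423.0, -117.1, 6.5]
orientation: [[-0.254, 0.967, -0.001], [0.967, 0.254, 0.001], [0.001, -0.001, -1.0]]
force: [-0.6, 0.3, -0.4]
grip_width: 85.5
grasp_force: 0.0
```

Request:
play_rows(fingers=[0.6, 0.4, 0.4, 0.4, 0.4, 0.4, 0.4, 0.4, 0.4, 0.4], offset=[[0, 0, 0], [0, 0, 0], [0, 0, 0], [0, 0, 0], [0, 0, 0], [0, 0, 0], [0, 0, 0], [0, 0, 0], [0, 0, 0], [0, 0, 0]], rotation=[[0, 0, 0], [0, 0, 0], [0, 0, 0], [0, 0, 0], [0, 0, 0], [0, 0, 0], [0, 0, 0], [0, 0, 0], [0, 0, 0], [0, 0, 0]], newtons=60)

```text
time: 12.27
position: [423.8, -117.4, 8.1]
orientation: [[-0.255, 0.967, 0.001], [0.967, 0.255, -0.001], [-0.001, 0.001, -1.0]]
force: [-0.1, 0.6, 6.2]
grip_width: 55.2
grasp_force: 63.5
```

Request:
play_rows(fingers=[0.4, 0.4, 0.4, 0.4, 0.4, 0.4], offset=[[0, 0, -0.5], [0, 0, -1.5], [0, 0, -2.5], [0, 0, -2.5], [0, 0, -2], [0, 0, -1]], rotation=[[0, 0, 0], [0, 0, 0], [0, 0, 0], [0, 0, 0], [0, 0, 0], [0, 0, 0]])

```text
time: 12.77
position: [424.1, -117.6, 110.2]
orientation: [[-0.255, 0.967, 0.003], [0.967, 0.255, -0.002], [-0.002, 0.003, -1.0]]
force: [0.6, -0.5, 0.3]
grip_width: 55.0
grasp_force: 63.4
```

Request:
play_rows(fingers=[0.4, 0.4, 0.4, 0.4, 0.4, 0.4, 0.4, 0.4, 0.4, 0.4, 0.4, 0.4, 0.4, 0.4, 0.4, 0.4], offset=[[1.34, 1.67, 0], [1.34, 1.67, 0], [1.34, 1.67, 0], [1.34, 1.67, 0], [1.34, 1.67, 0], [1.34, 1.67, 0], [1.34, 1.67, 0], [1.34, 1.67, 0], [1.34, 1.67, 0], [1.34, 1.67, 0], [1.34, 1.67, 0], [1.34, 1.67, 0], [0, 0, 0], [0, 0, 0], [0, 0, 0], [0, 0, 0]], rotation=[[0, 0, 0], [0, 0, 0], [0, 0, 0], [0, 0, 0], [0, 0, 0], [0, 0, 0], [0, 0, 0], [0, 0, 0], [0, 0, 0], [0, 0, 0], [0, 0, 0], [0, 0, 0], [0, 0, 4.3], [0, 0, 4.3], [0, 0, 4.2], [0, 0, 0]])

```text
time: 14.1
position: [575.9, 89.7, 107.6]
orientation: [[-0.032, 0.999, -0.0], [0.999, 0.032, 0.0], [0.0, -0.0, -1.0]]
force: [-0.4, -0.1, -0.9]
grip_width: 55.3
grasp_force: 63.6
```

Request:
play_rows(fingers=[0.4, 0.4, 0.4, 0.4, 0.4, 0.4], offset=[[0, 0, 1.5], [0, 0, 2], [0, 0, 2], [0, 0, 1.5], [0, 0, 1], [0, 0, 0]], rotation=[[0, 0, 0], [0, 0, 0], [0, 0, 0], [0, 0, 0], [0, 0, 0], [0, 0, 0]])

```text
time: 14.6
position: [574.9, 89.3, 25.6]
orientation: [[-0.036, 0.999, -0.003], [0.999, 0.036, 0.0], [0.0, -0.003, -1.0]]
force: [-1.1, 0.1, -0.5]
grip_width: 55.5
grasp_force: 63.6
```

```bash
python3 - <<'E'
from h import *
st=robot.observe();a=robot.grab_frame("wrist")
cv2.imwrite("pics/w4raw.png",a[:,:,::-1]);np.save("w4.npy",np.hstack([st["orientation"],st["position"][:,None]]))
cv2.imwrite("pics/w4.png",np.clip(a[:,:,::-1]*1.6,0,255).astype(np.uint8));print(st["position"],st["orientation"],st["force"],st["grip_width"])
E
```

```text
[574.9   89.32  25.63] [[-0.04  1.   -0.  ]
 [ 1.    0.04  0.  ]
 [ 0.   -0.   -1.  ]] [-1.12  0.1  -0.48] 55.541516481001715
```

View pics/w4.png

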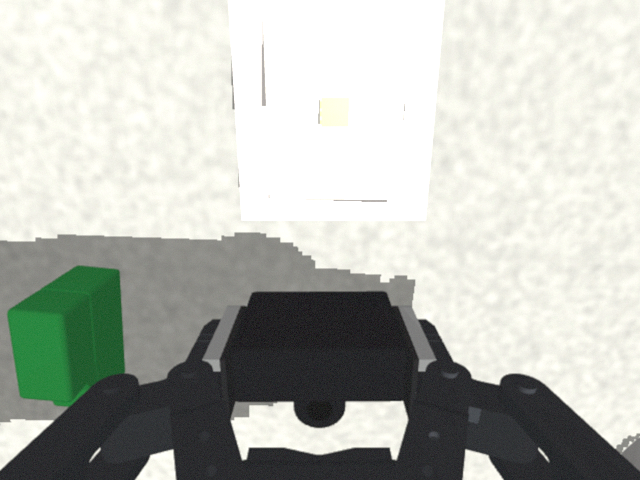

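The wrist view shows the bar's end edge, about (241,220) to (428,221), and the held cap level below it, its top back edge at about v 345. I'll measure the offset between them from the raw image.

```bash
python3 - <<'E'
from h import *
T=np.load("w4.npy");R=T[:,:3];c=wcal(dict(orientation=R,position=T[:,3]))
g=cv2.cvtColor(cv2.imread("pics/w4raw.png"),cv2.COLOR_BGR2GRAY).astype(int)
tl=lambda u,v,z:(R.T@(onz(c,(u,v),z)-T[:,3]))[:2]
def edge(v,a,b,sgn): # strongest step
    d=np.diff(g[v-1:v+2,a:b].mean(0))*sgn; return a+d.argmax()+.5
L=[];Q=[]
for v in range(120,216,6):
    L.append(tl(edge(v,222,258,1),v,62)); Q.append(tl(edge(v,415,450,-1),v,62))
L=np.array(L);Q=np.array(Q);print("L y",L[:,1]);print("R y",Q[:,1])
for A in(L,Q): k=np.polyfit(A[:,0],A[:,1],1);print("slope deg",np.degrees(np.arctan(k[0])))
E=[]
for u in range(250,421,10):
    d=-np.diff(g[205:235,u-1:u+2].mean(1)); E.append(tl(u,205+d.argmax()+.5,62))
E=np.array(E);k=np.polyfit(E[:,1],E[:,0],1);print("end x",E[:,0],"slope deg",np.degrees(np.arctan(k[0])))
for v in(360,380,395):
    print(v,g[v,215:245:1],g[v,400:430:1])
for u in(260,320,380): print(u,g[335:410:2,u])
for z in(61.5,):
    for p in[(229,345),(412,345),(225,400),(416,401)]: print(p,tl(*p,z))
E
```

```text
L y [-20.48 -20.57 -20.67 -20.51 -20.61 -20.7  -20.54 -20.64 -20.48 -20.57
 -20.67 -20.51 -20.61 -20.71 -20.54 -20.64]
R y [29.34 29.22 29.35 29.22 29.35 29.23 29.36 29.24 29.37 29.24 29.38 29.25
 29.39 29.26 29.4  29.26]
slope deg 0.13062990451376727
slope deg -0.08359172582913513
end x [49.87 49.58 53.29 53.29 53.3  53.3  53.3  53.31 53.31 53.32 53.32 53.32
 53.33 53.33 53.33 53.34 53.34 53.35] slope deg 2.556570258584158
360 [97 96 98 99 73 36 28 29 29 28 24 21 20 24 27 21 23 26 28 29 25 25 25 25
 23 27 25 27 27 20] [26 27 25 26 26 25 24 25 23 19 21 20 21 28 27 30 32 26 43 84 99 99 99 97
 98 95 98 99 98 97]
380 [24 28 24 28 24 27 26 32 32 30 33 28 24 22 19 26 22 20 21 22 25 25 29 27
 27 25 27 25 23 25] [25 20 23 24 25 24 25 14 20 22 22 27 30 29 28 31 32 32 26 26 25 23 30 23
 23 30 20 29 27 29]
395 [29 29 29 27 33 26 25 26 28 27 30 32 26 24 19 19 20 20 23 24 25 21 23 28
 26 26 24 26 23 21] [27 24 26 25 20 21 24 16 23 28 27 30 32 33 31 30 30 26 27 27 29 28 28 28
 26 21 25 29 26 25]
260 [ 22  21  22  22  20  23  24  23  26  24  19  23  18  27  26  27  27  24
  23  22  25  26  25  24  25  22  25  21  27  27  24  23  28  37  89 134
 156 157]
320 [27 17 25 22 20 20 24 17 26 29 25 24 20 25 24 24 23 23 22 28 25 25 26 27
 18 25 20 29 24 26 26 25 29 22 20 18 18 20]
380 [ 23  19  24  22  20  14  19  20  21  28  26  29  26  26  24  25  22  21
  24  28  24  23  27  27  23  23  25  25  23  24  26  25  16  99 150 150
 152 159]
(229, 345) [ 13.58 -26.83]
(412, 345) [13.75 28.81]
(225, 400) [ -6.73 -29.53]
(416, 401) [-6.88 31.59]
```

Request:
play_rows(fingers=[0.4, 0.4, 0.4, 0.4, 0.4, 0.4, 0.4, 0.4], offset=[[0, 0.34, -0.25], [0.7, 0, 0], [0.9, 0, 0], [0.8, 0, 0], [0.5, 0, 0], [0.3, 0, 0], [0, 0, 0], [0, 0, 0]], rotation=[[0, 0, 0], [0, 0, 0], [0, 0, 0], [0, 0, 0], [0, 0, 0], [0, 0, 0], [0, 0, 0], [0, 0, 0]])

```text
time: 15.32
position: [578.2, 121.9, 29.8]
orientation: [[-0.035, 0.999, 0.0], [0.999, 0.035, -0.0], [-0.0, 0.0, -1.0]]
force: [0.1, 0.2, -1.4]
grip_width: 55.0
grasp_force: 63.6
```

```bash
python3 - <<'E'
from h import *
st=robot.observe();a=robot.grab_frame("wrist");s=robot.grab_frame("scene")
print(st["position"],st["force"])
z=np.hstack([cv2.resize(a[170:420,180:460],(448,400)),cv2.resize(s[195:270,375:441],(352,400),interpolation=cv2.INTER_CUBIC)])
cv2.imwrite("pics/w5.png",np.clip(z[:,:,::-1]*1.6,0,255).astype(np.uint8))
R=st["orientation"];c=wcal(st);g=cv2.cvtColor(a,cv2.COLOR_RGB2GRAY).astype(int)
tl=lambda u,v,z:(R.T@(onz(c,(u,v),z)-st["position"]))[:2]
f=tl
for v in(210,240,260):
    d=np.diff(g[v-1:v+2,200:460].mean(0)); l=200+d[:80].argmax()+.5; r=380+(-d[180:]).argmax()+.5; print(v,l,r,tl(l,v,62),tl(r,v,62))
E
```

```text
[578.23 121.86  29.8 ] [ 0.12  0.21 -1.38]
210 255.5 405.5 [ 54.92 -17.26] [54.94 24.8 ]
240 230.5 403.5 [ 46.05 -24.88] [46.08 24.83]
260 231.5 402.5 [ 39.9  -25.02] [39.93 24.95]
```

View pics/w5.png

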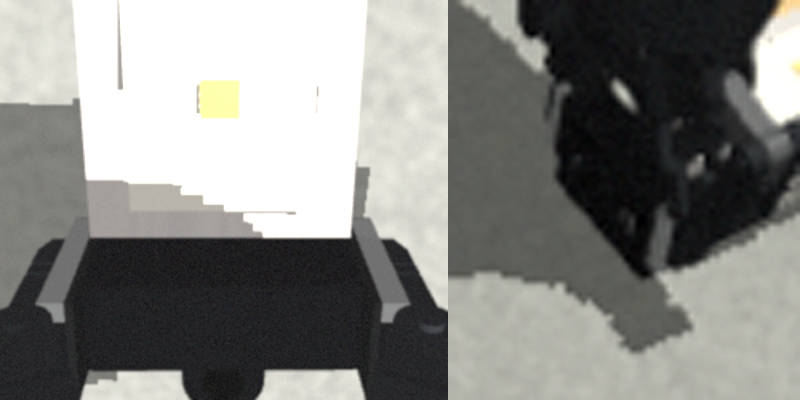

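Request:
play_rows(fingers=[0.4, 0.4, 0.4, 0.4, 0.4, 0.4, 0.4], offset=[[0.1, 0, 0.1], [0.1, 0, 0], [0.1, 0, 0], [0.05, 0, 0], [0.05, 0, 0], [0, 0, 0], [0, 0, 0]], rotation=[[0, 0, 0], [0, 0, 0], [0, 0, 0], [0, 0, 0], [0, 0, 0], [0, 0, 0], [0, 0, 0]])

```text
time: 16.0
position: [578.2, 125.5, 28.8]
orientation: [[-0.035, 0.999, 0.0], [0.999, 0.035, -0.0], [-0.0, 0.0, -1.0]]
force: [0.1, 0.1, -0.1]
grip_width: 55.2
grasp_force: 63.6
```

Request:
play_rows(fingers=[0.4, 0.4, 0.4, 0.4, 0.4], offset=[[0.04, 0, 0], [0.04, 0, 0], [0.04, 0, 0], [0, 0, 0], [0, 0, 0]], rotation=[[0, 0, 0], [0, 0, 0], [0, 0, 0], [0, 0, 0], [0, 0, 0]])

```text
time: 16.42
position: [578.1, 126.8, 28.8]
orientation: [[-0.035, 0.999, -0.0], [0.999, 0.035, 0.0], [0.0, -0.0, -1.0]]
force: [-0.3, -0.5, -0.2]
grip_width: 55.2
grasp_force: 63.6
```

Settled at the right height with no contact yet. I'll creep in.

Request:
play_rows(fingers=[0.4, 0.4, 0.4, 0.4, 0.4], offset=[[0.04, 0, 0], [0.04, 0, 0], [0.04, 0, 0], [0, 0, 0], [0, 0, 0]], rotation=[[0, 0, 0], [0, 0, 0], [0, 0, 0], [0, 0, 0], [0, 0, 0]])

```text
time: 16.83
position: [578.1, 128.0, 28.7]
orientation: [[-0.035, 0.999, -0.0], [0.999, 0.035, -0.0], [-0.0, -0.0, -1.0]]
force: [-0.1, -0.2, -0.7]
grip_width: 55.6
grasp_force: 63.6
```

Request:
play_rows(fingers=[0.4, 0.4, 0.4, 0.4], offset=[[0.04, 0, 0], [0.04, 0, 0], [0, 0, 0], [0, 0, 0]], rotation=[[0, 0, 0], [0, 0, 0], [0, 0, 0], [0, 0, 0]])

```text
time: 17.17
position: [578.1, 128.8, 28.8]
orientation: [[-0.035, 0.999, 0.0], [0.999, 0.035, -0.0], [-0.0, 0.0, -1.0]]
force: [-0.6, 0.5, -1.3]
grip_width: 55.2
grasp_force: 63.6
```

Request:
play_rows(fingers=[0.4, 0.4, 0.4, 0.4], offset=[[0.04, 0, 0], [0.04, 0, 0], [0, 0, 0], [0, 0, 0]], rotation=[[0, 0, 0], [0, 0, 0], [0, 0, 0], [0, 0, 0]])

```text
time: 17.5
position: [578.0, 129.6, 28.8]
orientation: [[-0.035, 0.999, 0.0], [0.999, 0.035, -0.0], [-0.0, 0.0, -1.0]]
force: [0.5, -0.7, -0.5]
grip_width: 55.0
grasp_force: 63.6
```

Request:
play_rows(fingers=[0.4, 0.4, 0.4, 0.4], offset=[[0.04, 0, 0], [0.04, 0, 0], [0, 0, 0], [0, 0, 0]], rotation=[[0, 0, 0], [0, 0, 0], [0, 0, 0], [0, 0, 0]])

```text
time: 17.83
position: [578.0, 130.4, 28.8]
orientation: [[-0.035, 0.999, -0.0], [0.999, 0.035, 0.0], [0.0, -0.0, -1.0]]
force: [0.0, 0.6, -1.6]
grip_width: 55.2
grasp_force: 63.6
```

Request:
play_rows(fingers=[0.4, 0.4, 0.4, 0.4], offset=[[0.04, 0, 0], [0.04, 0, 0], [0, 0, 0], [0, 0, 0]], rotation=[[0, 0, 0], [0, 0, 0], [0, 0, 0], [0, 0, 0]])

```text
time: 18.17
position: [578.0, 131.1, 28.8]
orientation: [[-0.035, 0.999, 0.0], [0.999, 0.035, -0.0], [-0.0, -0.0, -1.0]]
force: [0.4, -1.5, -0.2]
grip_width: 55.1
grasp_force: 63.5
```

Request:
play_rows(fingers=[0.4, 0.4, 0.4], offset=[[0.05, 0, 0], [0, 0, 0], [0, 0, 0]], rotation=[[0, 0, 0], [0, 0, 0], [0, 0, 0]])

```text
time: 18.42
position: [578.0, 131.1, 28.8]
orientation: [[-0.034, 0.999, -0.0], [0.999, 0.034, -0.001], [-0.001, -0.0, -1.0]]
force: [-0.4, -4.4, 0.0]
grip_width: 55.3
grasp_force: 63.5
```

Request:
play_rows(fingers=[0.4, 0.4, 0.4], offset=[[0.05, 0, 0], [0, 0, 0], [0, 0, 0]], rotation=[[0, 0, 0], [0, 0, 0], [0, 0, 0]])

```text
time: 18.67
position: [578.0, 131.1, 28.8]
orientation: [[-0.034, 0.999, -0.0], [0.999, 0.034, -0.002], [-0.002, -0.0, -1.0]]
force: [-0.4, -7.6, 0.4]
grip_width: 55.1
grasp_force: 63.5
```

Request:
play_rows(fingers=[0.4, 0.4, 0.4, 0.4, 0.4, 0.4], offset=[[0.045, 0, 0], [0, 0, 0], [0, 0, 0], [0, 0, 0], [0, 0, 0], [0, 0, 0]], rotation=[[0, 0, 0], [0, 0, 0], [0, 0, 0], [0, 0, 0], [0, 0, 0], [0, 0, 0]])

```text
time: 19.17
position: [577.9, 131.2, 28.8]
orientation: [[-0.033, 0.999, -0.0], [0.999, 0.033, -0.003], [-0.003, -0.0, -1.0]]
force: [0.3, -10.5, -0.5]
grip_width: 55.4
grasp_force: 63.6
```

```bash
python3 - <<'E'
from h import *
st=robot.observe();a=robot.grab_frame("wrist");s=robot.grab_frame("scene")
print(st["position"],st["force"])
R=st["orientation"];c=wcal(st);g=cv2.cvtColor(a,cv2.COLOR_RGB2GRAY).astype(int)
tl=lambda u,v,z:(R.T@(onz(c,(u,v),z)-st["position"]))[:2]
for v in(280,295,305):
    d=np.diff(g[v-1:v+2,215:425].mean(0)); l=215+d[:50].argmax()+.5; r=215+150+(-d[150:]).argmax()+.5; print(v,l,r,tl(l,v,62),tl(r,v,62))
z=np.hstack([cv2.resize(a[240:440,180:460],(448,320)),cv2.resize(s[200:260,380:446],(352,320),interpolation=cv2.INTER_CUBIC)])
cv2.imwrite("pics/w6.png",np.clip(z[:,:,::-1]*2.5,0,255).astype(np.uint8))
E
```

```text
[577.94 131.17  28.8 ] [  0.28 -10.46  -0.48]
280 231.5 401.5 [ 34.01 -25.2 ] [34.05 24.82]
295 232.5 400.5 [ 29.13 -25.23] [29.18 24.84]
305 233.5 399.5 [ 25.81 -25.16] [25.86 24.76]
```

View pics/w6.png

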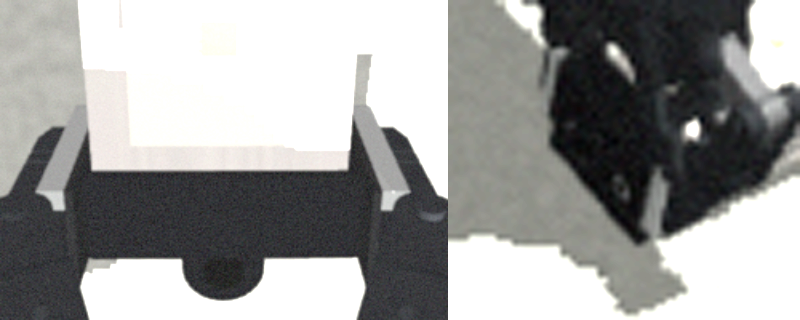

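The cap sits flush on the bar end: the crop shows no gap along v≈170, and the cap is centred within about 1 mm. The push is a steady 10.5 N, so I'm handing in.

```bash
python3 -c "
from cell import robot
print(robot.finish_job())"
```

```text
the job is handed in; nothing more can be done
None
```

The broken cap is in the scrap box. The new cap is gripped and pressed flush on the bar's open end at about 10.5 N, centred within about 1 mm. I've handed the job in at about 19 s of the 66 s, but it returned no verdict, so I can't confirm how it was judged.

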